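Jack up the lifting end of the print-room press and hold it

ROBOT

A 6-joint arm with a two-finger parallel gripper is mounted at the origin on the work surface. World frame = base frame: x ahead of the robot, y to its left, z up, the work surface at z = 0. Lengths are in m, angles in rad, forces in N, time in s.
With the tool pointing down it reaches from about 0.25 to 0.725 m from the base axis. Payload 4 kg.
Tool frame: the origin (TCP) lies on the centre line of the jaws, within the pads' length; the fingertips stand 22 mm ahead of it and the grasp point (between the pads) lies 3 mm ahead of it; z points along the fingers, y is the line along which they close (so a half turn about z gives the same grasp; the last joint's range is limited). The gripper opens to 85 mm and grips with 20 to 120 N. Pads are 22 mm wide; open, the fingers measure 114 mm over their backs; the gripper's body (76 mm by 85 mm) begins 54 mm behind the grasp point. The pads swing forward as they close: fully open they stand 13 mm farther back than shut.
Start: joints at [-1.116, 0.241, 0.005, 1.335, 0, 1.571], TCP at [0.22, -0.449, 0.221] pointing down, gripper open.
Joint ranges: [-2.72, 2.72], [-1.05, 1.87], [-1.09, 1.28], [-1.99, 2.15], [-1.42, 1.44], [-3.14, 3.14]. Speed limits (rad/s): [2.79, 2.79, 3.14, 3.14, 3.14, 3.14].

INTERFACE

Orientations are given as a unit quaternion [x, y, z, w].
In Python, from workcell import bot gives the robot as it stands.
- The arm moves only by the shell command python3 -m inch 'ROWS'. ROWS is JSON, one flat list of numbers, 7 for each row, row after row: the shift along the world's x, y, z in mm, then the turn, a rotation vector about the world's x, y, z in rad, then the opening in per cent of the stroke, from 0 (shut) to 100 (fully open). A call has 1 to 8 rows; each row is the pose to reach, as a shift and turn from the pose commanded when the call began; what a row does not reach only later rows make up. A row lasts 1/12 s, in which the tool goes at most 41.7 mm and 7.16 degrees, less where a joint would pass 70% of its speed; a pose out of reach is approached as far as the arm can. A call with a gripper value outside its range is refused whole. The fingers move at their own pace and stop on an object; the grip force is fixed at half the most. Time passes only in rows, so rows that repeat a pose let the fingers close. It gives the time, the measured TCP pose, the force, the opening and the grip force at its end, in the units of the state.
- bot.get_obs(): the state, without advancing time (a new reading comes with each control period).
- bot.camera(name): name is "side" or "top" or "wrist"; returns the picture (400x640x3 uint8, blue, green, red); there is no depth.
- bot.camera_info(name): a dict with "intrinsics" (3x3 intrinsics, pixels), "camera_from_world" (4x4, takes a point from world to camera coordinates); the wrist camera has in their place "hand_eye" (4x4, takes a point from camera to tool coordinates, whose origin is the TCP and whose axes are the flange's). Camera axes: x right, y down, z forward; pixel columns grow to the right and rows downward; lengths in m; the calibration is good to about 2 mm. A picture is of the moment at which its call begins: read the wrist's pose just before it. camera_info takes no time and is no camera call.
- bot.job_done(): hands the job in; it is judged then, once.
Trained networks look in the newest picture that a camera, given by its name, has taken for a name from the list of things; names that differ only in an ending like _2 or _b are one class to them, and where a whole thing is asked for, a point or a joint stands for the part that bears it (a point fixed in the world has none). Each returns a list of dicts, best first, with "confidence" (0 to 1); they miss things now and then, are a little off and sometimes report something else, mostly with a low value. They report only what shows in the picture. A call takes as long as a camera call. They do not tell look-alikes from the thing itself.
- bot.silhouettes(camera, target): "mask" (400x640 bool, what is visible of it) and "uv" ([column, row] in pixels, amid what is visible of it).
- bot.spot_point(camera, target): "uv" ([column, row] in pixels: a listed point, or the origin of a listed thing).
The state is a dict: "clock": time; "joint_pos": joint angles; "joint_vel": joint speeds; "tau": joint torques, N m; "eef_pos": TCP position; "tool_rot": TCP orientation; "ft_force": force on the tool from outside, world axes, zero at the start; "ft_torque": the same for the moment, N m; "grip_width": finger opening in m; "grasp_force": force on a finger pad.
Only numpy, scipy, OpenCV 4.12 (cv2) and the standard library are available. Lean on these libraries where they do the work, as an engineer would, in place of code of your own. Each camera call takes 0.05 s, during which the arm holds its last target. There are 200 camera calls.

TASK

The small green table-top press is to get new levelling pads under the two feet at its yellow-lug end, so first drop the red-knobbed lock pin from the tool block fully down through the bed tongue and the bracket under it, so that the bed cannot roll. Then stand the red ratchet jack on the table with its saddle centred under the red-dotted lift point of the yellow lug, let go of it, and pump its handle with full strokes until both feet at that end are at least 10 mm clear of the table, carried by the jack alone; do not shove the press or shift the other things. Finish on a full downstroke and do not let go: the program ends while the gripper is still holding the pump handle down.

Things in the scene. Friction and masses are not known exactly. Their poses are not given: they have to be found in the camera images.
- press: Small green table-top printing press, 5.5 to 9 kg, loose on four rubber feet (36 mm wide, 25 mm high, at x = +-180, y = +-95 mm). Origin: table level, centre of its frame; x is its long axis (frame 400 x 220 mm). The lifting end with the yellow lug is at -x. A roller gantry 285 mm high stands at x = -20 to 80 mm, with a star wheel on the +y side.
- lift_point (a point): The lift point: centre of the underside of the round steel pad (32 mm wide) below the yellow lug, 44 mm above the table while the press stands on its feet; 235 mm from the press's origin, on its -x axis. The lug is a plate 66 mm long and 50 mm wide that ends 30 mm beyond this point; its top is 54 mm high, with a red dot right above the lift point.
- bed_hole (a point): Centre of the top mouth of the lock-pin hole, in the bed's tongue, 88 mm above the table (press x = -218, y = -70 mm). The 12 mm chamfered hole runs down through the 10 mm tongue, a 10 mm gap and the 8 mm bracket, in line at the start. Tongue 44 mm wide. The bed (top 88 mm, lino block on it 93 mm) ends at x = -200 mm and can roll only away from this end (2.5 N).
- lock_pin: Lock pin, 45 g: 10 mm steel shank 44 mm long with a tapered tip, a flange 28 mm wide and 3 mm thick, and a red knob 22 mm wide and 28 mm high. Origin: the tip's end; z runs up the pin (knob from 47 to 75 mm). At the start it stands upright in one of the two holes of the tool block, tip 15 mm above the table. Fully home, its flange rests on the bed's tongue.
- pin_flange (a point): Centre of the underside of the lock pin's flange, 44 mm up the pin from its tip; when fully home it meets bed_hole.
- jack: Red ratchet toe jack, 0.95 kg, loose, upright. Origin: table level below its rack (post). The toe with the saddle points along +x, the handle to -x. Base plate x = -80 to +75 mm, 76 mm wide. Grip it by its two cheek plates: 40 mm over both (across y), x = -52 to +12 mm, top 100 mm high, balanced near x = -15 mm; the steel rack between them stands 114 mm high and rises.
- saddle (a point): Centre of the top face of the saddle (34 mm disc) on the jack's toe, 50 mm ahead (+x) of the jack's origin, 30 mm above its underside while lowered. Each full stroke raises it by one 10 mm tooth (four teeth at most; about 2 mm more at the stroke's end) and a pawl keeps it up: it cannot be lowered again.
- pump_handle (a joint): Jack handle angle, rad: 0 up (the bar rises at 0.42 rad from the pivot), 0.55 fully down (0.13 rad below level). A spring returns it up (1 to 2 N at the grip); with the press's weight on it, pressing down takes 5 to 10 N. The first 0.1 is free play; the tooth is caught from about 0.45 on, and for the next stroke the handle must first come back up below 0.05.
- handle_grip (a point): Centre of the black rubber grip (26 mm thick, 100 mm long) on the jack handle, 165 mm from the handle's pivot. It can be pushed down from above with the fingertips.
- handle_pivot (a point): Pivot of the jack handle: 40 mm behind the jack's origin (its -x), 86 mm above its underside.
- foot_a (a point): Centre of the sole of one foot at the lifting end (press x = -180, y = +95 mm); z is its clearance over the table.
- foot_b (a point): Centre of the sole of the other foot at the lifting end (press x = -180, y = -95 mm).
- rear (a point): Point on the table midway between the soles of the two far feet, on which the press tips.
- tool_block: Dark wooden tool block, fixed, 130 x 55 x 45 mm (its x, y, z), with two holes 70 mm apart at x = +-35 mm; one holds the lock pin, the other a palm gouge. Origin: centre of its underside.
- gouge: Palm gouge with a pale bulb handle 32 mm wide, standing in the other hole, up to 130 mm above the table; origin at its lower end. Leave it.
- pad_a: New levelling pad, black rubber disc 44 mm wide, 8 mm thick, lying on the table. Leave it; origin below its centre.
- pad_b: The second levelling pad, the same. Leave it.
- ink_pad: Blue ink pad in a black tray, 55 x 75 x 22 mm. Leave it; origin below its centre.
Not all that is in view belongs to the job. Of the things that look like the lock_pin, the smallest one is meant.

How it is judged:
On the way, in this order (a step that is already met when the one before it is completed fails the run):
1. the lock pin is fully home through tongue and bracket, and let go (distance between pin_flange and bed_hole below 0.006 m and angle between the z axis of lock_pin and the z axis of press, either way round below 0.15 rad and contact force between the fingers and lock_pin below 0.2 N), for 0.2 s.
2. the jack stands on the table with its saddle under the lift point, let go, not yet lifting (horizontal distance between saddle and lift_point below 0.014 m and angle between jack's own z axis and vertical below 0.05 rad and height (world z) of jack below 0.004 m and contact force between the fingers and jack below 0.3 N and contact force between jack and press below 0.5 N), for 0.2 s.
3. a downstroke has begun to raise the press by the jack (contact force between jack and press above 10 N and height (world z) of each of foot_a, foot_b above 0.003 m), for 0.1 s.
4. the handle comes back up for another stroke while the jack carries the press (value of joint pump_handle below 0.15 rad and contact force between jack and press above 10 N), for 0.05 s.
At the end, for the whole second after the job is handed in: Pin home (flange within 6 mm of the hole); jack flat on the table, saddle within 14 mm of the lift point, carrying the press; both lifting-end feet 10 mm or more off the table, far feet on it; handle held down by the fingers (over 0.45 rad, over 2 N); robot off the press; all at rest (distance between pin_flange and bed_hole below 0.006 m and angle between the z axis of lock_pin and the z axis of press, either way round below 0.15 rad and horizontal distance between saddle and lift_point below 0.014 m and angle between jack's own z axis and vertical below 0.05 rad and height (world z) of jack below 0.004 m and height (world z) of each of foot_a, foot_b above 0.01 m and height (world z) of rear below 0.006 m and value of joint pump_handle above 0.45 rad and contact force between the fingers and jack above 2 N and contact force between jack and press above 10 N and contact force between each of the arm, the fingers and press below 0.5 N and linear speed of each of press, jack below 0.02 m/s); the arm keeps its last pose, push and grip.
It fails at once if the gouge, a levelling pad or the ink pad is shifted by more than 20 mm (distance of any of gouge, pad_a, pad_b, ink_pad from where it was at the start of the episode above 0.02 m).
It fails at once if the press is shoved across the table by more than 20 mm (distance of rear from where it was at the start of the episode above 0.02 m).
It fails at once if the robot pushes or lifts the press itself (over 15 N) (contact force between any of the arm, the fingers and press above 15 N).
It fails at once if the jack topples (angle between jack's own z axis and vertical above 0.5 rad).
It also fails if it takes over 72 s, if anything falls off the work surface, if the arm or the gripper's body presses on something with over 40 N, if the wrist force passes 120 N, or if a joint passes its speed limit or range.

## Working session

There is one attempt and no reset: what is moved stays moved. The work goes in short steps, Python scripts to look and compute and a shell command to move; the robot and the scene stay as the last step left them, time stands still between calls to the robot, and variables do not carry over. Pictures are saved under pics/ and viewed, at most 10 in all, crops included, and the job is handed in when it is done.

```bash
ls; mkdir -p pics; python3 - <<'E'
from workcell import bot
import cv2
for c in ("side","top"):
    im=bot.camera(c); cv2.imwrite(f"pics/{c}0.png",im)
    i=bot.camera_info(c); print(c,i["intrinsics"],i["camera_from_world"])
    for n in ("lock_pin","pin_flange","bed_hole","lift_point","jack","saddle","handle_grip","handle_pivot","press","tool_block","gouge","pad_a","ink_pad","foot_a","rear"):
        print(n,[( [round(float(x)) for x in d["uv"]],round(d["confidence"],2)) for d in bot.spot_point(c,n)[:5]])
print(bot.camera_info("wrist"))
print(bot.get_obs())
E
```

```text
pics
side [[398.99410901   0.         326.41921574]
 [  0.         398.99410901 195.6882436 ]
 [  0.           0.           1.        ]] [[-0.92614237 -0.37665313 -0.01981755  0.54257246]
 [-0.20078257  0.53681474 -0.81946098  0.19717394]
 [ 0.31929089 -0.75495851 -0.57279226  0.93857122]
 [ 0.          0.          0.          1.        ]]
lock_pin [([269, 372], 0.8), ([274, 340], 0.73), ([318, 335], 0.62)]
pin_flange [([269, 356], 0.87), ([272, 322], 0.78), ([316, 326], 0.67)]
bed_hole [([350, 192], 0.66)]
lift_point [([327, 200], 0.73)]
jack [([276, 276], 0.83)]
saddle [([279, 250], 0.83), ([315, 196], 0.31), ([280, 206], 0.17)]
handle_grip [([232, 292], 0.88), ([320, 335], 0.57)]
handle_pivot [([264, 261], 0.95), ([317, 324], 0.39)]
press [([364, 174], 0.93)]
tool_block [([336, 339], 0.71)]
gouge [([352, 341], 0.88), ([339, 341], 0.6), ([313, 197], 0.25)]
pad_a [([282, 207], 0.53), ([258, 231], 0.42)]
ink_pad [([366, 285], 0.77), ([364, 174], 0.18)]
foot_a [([314, 197], 0.97), ([367, 210], 0.69)]
rear [([352, 340], 0.15)]
top [[462.01908911   0.         316.82784695]
 [  0.       
[... 1461 characters left out ...]
}
{'clock': 1.6, 'joint_pos': array([-1.11599233e+00,  2.40625194e-01,  4.98869689e-03,  1.33515145e+00,
        6.63736166e-05,  1.57078184e+00]), 'joint_vel': array([-0.00134829, -0.00019298, -0.00062256, -0.00045645, -0.00038545,
        0.00083155]), 'tau': array([ 5.74660444e-04, -3.72203672e+01,  2.52687353e+01,  1.25212122e-03,
       -4.27114890e-05, -5.40058835e-06]), 'eef_pos': array([ 0.21966775, -0.44917651,  0.22078954]), 'tool_rot': array([ 9.74253761e-01,  2.25454224e-01,  3.32765457e-05, -3.40178921e-06]), 'ft_force': array([0.29659461, 0.78201938, 0.4732973 ]), 'ft_torque': array([-0.02181378, -0.02049928, -0.05290014]), 'grasp_force': 0.0, 'grip_width': 0.08511882561955564}
```

```bash
python3 -c "
import cv2,numpy as np
a=cv2.imread('pics/top0.png');cv2.imwrite('pics/top0b.png',cv2.resize(a,(800,500),interpolation=cv2.INTER_CUBIC))"
```

```text
(no output)
```

View pics/top0b.png

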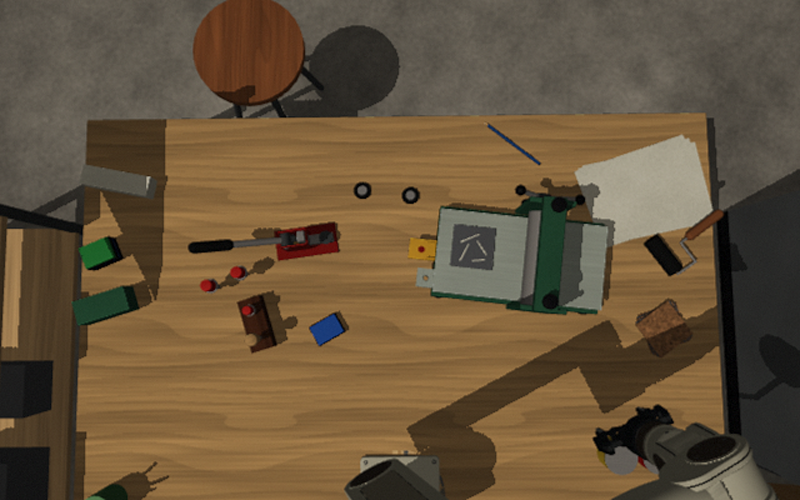

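View pics/side0.png

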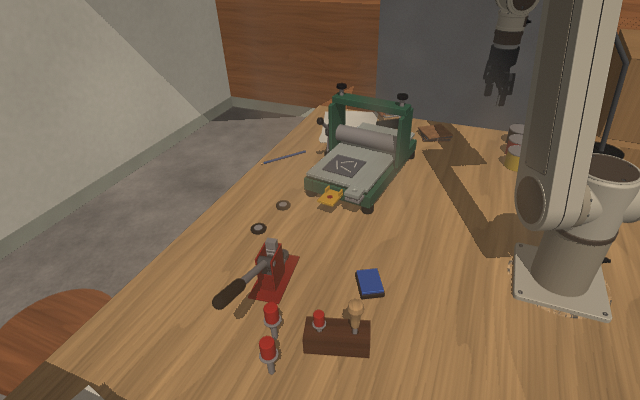

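Both views show the press at mid-right, lug pointing left (+y). The jack is at top (250,192), with its handle to the left.

Pin candidates in the top view (640-px frame):
- Free-standing red pin at (166,228)
- Free-standing red pin at (190,217)
- Pin in the tool block at (198,248). It is the smallest and the only one in the block, so I choose this one.

Next I measure and take a close crop.

```bash
cat > h.py <<'E'
from workcell import bot
import numpy as np, cv2
from scipy.spatial.transform import Rotation as R
def cam(name):
    i=bot.camera_info(name); K=i["intrinsics"]
    if name=="wrist":
        o=bot.get_obs(); T=np.eye(4); T[:3,:3]=R.from_quat(o["tool_rot"]).as_matrix(); T[:3,3]=o["eef_pos"]
        return K,np.linalg.inv(T@i["hand_eye"])
    return K,i["camera_from_world"]
def bp(kc,uv,z):
    K,C=kc; W=np.linalg.inv(C); d=W[:3,:3]@np.linalg.solve(K,[uv[0],uv[1],1]); o=W[:3,3]
    return np.round((o+d*(z-o[2])/d[2])*1000,1)
def proj(kc,p):
    K,C=kc; q=K@(C[:3,:3]@np.asarray(p)+C[:3,3]); return q[:2]/q[2]
def blob(im,lo,hi,roi,minA=8):
    m=cv2.inRange(cv2.cvtColor(im,cv2.COLOR_BGR2HSV),lo,hi); k=np.zeros_like(m); x0,y0,x1,y1=roi; k[y0:y1,x0:x1]=m[y0:y1,x0:x1]
    n,l,s,c=cv2.connectedComponentsWithStats(k)
    return [(np.round(c[i],1),s[i].tolist()) for i in range(1,n) if s[i][4]>=minA],k
E
python3 - <<'E'
from h import *
t=cam("top"); s=cam("side"); im=cv2.imread("pics/top0.png"); si=cv2.imread("pics/side0.png")
red=blob(im,(0,130,60),(8,255,255),(140,150,290,270))[0]+blob(im,(174,130,60),(180,255,255),(140,150,290,270))[0]
for b in red: print("red",b,bp(t,b[0],.09))
y=blob(im,(15,120,60),(32,255,255),(310,180,350,215)); print("yellow",y[0],[bp(t,b[0],.054) for b in y[0]])
print("reddot",blob(im,(0,130,60),(10,255,255),(325,190,345,210),1)[0])
for n,uv,z in (("lift",(334,200),.044),("hole",(340,224),.088),("saddle",(260,191),.03),("grip",(172,196),.15),("pivot",(229,187),.086),("block",(207,257),0.),("knob",(198,248),.09),("inkpad",(263,264),.022),("pada",(290,152),.008),("padb",(328,156),.008),("stud1",(190,217),.09),("stud2",(166,228),.09),("presso",(414,208),0)):
    print(n,bp(t,uv,z))
print("side lift",bp(s,(327,200),.044),"hole",bp(s,(350,192),.088),"saddle",bp(s,(279,250),.03),"knob",bp(s,(319,320),.076),"pivot",bp(s,(264,261),.086),"grip",bp(s,(232,292),.15),"grip uv",)
a=cv2.resize(im[170:290,140:300],None,fx=3.4,fy=3.4,interpolation=2); b=cv2.resize(si[280:390,240:390],(544,400),interpolation=2)[:190*2]
c=np.vstack([a[:, :544],]); 
cv2.imwrite("pics/crop1.png",np.hstack([cv2.resize(a,(400,300)),cv2.resize(b,(400,300))]))
E
```

```text
red (array([232.9, 184. ]), [222, 182, 23, 5, 50]) [641.1 251.8  90. ]
red (array([244.3, 200. ]), [221, 192, 50, 16, 415]) [592.9 217.7  90. ]
red (array([188.4, 217.5]), [184, 213, 10, 10, 76]) [542.8 383.3  90. ]
red (array([164.4, 228. ]), [160, 224, 10, 9, 76]) [512.5 454.   90. ]
red (array([196.7, 247.9]), [193, 244, 8, 9, 55]) [452.8 357.8  90. ]
yellow [(array([328.7, 196.6]), [310, 180, 40, 35, 1324])] [array([603.7, -33.8,  54. ])]
reddot [(array([336.1, 198.9]), [335, 197, 3, 5, 10]), (array([339., 199.]), [339, 199, 1, 1, 1])]
lift [594.1 -50.1  44. ]
hole [518.4 -65.3  88. ]
saddle [626.2 178.7  30. ]
grip [600.9 413.8 150. ]
pivot [632.8 264.2  86. ]
block [423.6 348.9   0. ]
knob [452.5 353.9  90. ]
inkpad [400.7 170.7  22. ]
pada [752.2  86.1   8. ]
padb [737.8 -34.4   8. ]
stud1 [544.2 378.6  90. ]
stud2 [512.4 449.2  90. ]
presso [ 569.9 -303.6    0. ]
side lift [603.9 -51.2  44. ] hole [534.9 -51.8  88. ] saddle [643.2 171.9  30. ] knob [452.2 362.4  76. ] pivot [624.8 268.   86. ] grip [600.6 415.1 150. ] grip uv
```

View pics/crop1.png

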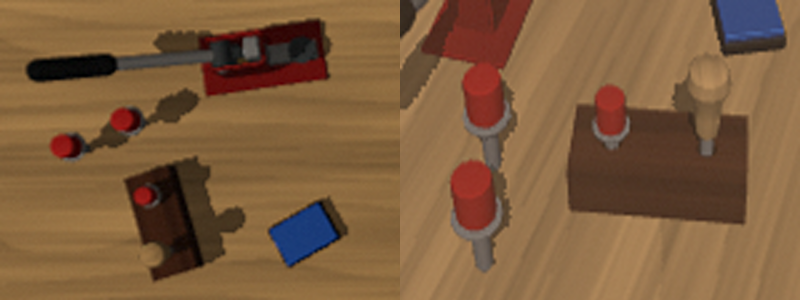

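The crop confirms it: the block pin (crop 145,195 / side 319,320) is clearly smaller than the two free-standing ones. I start moving toward it.

```bash
python3 -m inch '[10,38,0,0,0,0,100, 20,76,0,0,0,0,100, 30,114,0,0,0,0,100, 40,152,0,0,0,0,100, 50,190,0,0,0,0,100, 60,228,0,0,0,0,100, 70,266,0,0,0,0,100, 80,304,0,0,0,0,100]'; python3 -c "
from workcell import bot
print(bot.get_obs()['joint_pos'])"
```

```text
clock: 2.27
eef_pos: [0.2996, -0.1435, 0.2211]
tool_rot: [0.974, 0.225, 0.001, 0.0]
ft_force: [1.4, -0.3, -0.5]
grip_width: 0.0856
grasp_force: 0.0
[-4.46846869e-01 -9.74551742e-02 -3.63464800e-01  1.30358431e+00
  1.19463347e-04  2.24096101e+00]
```

```bash
python3 -m inch '[6,21,0,0,0,0.12,100, 12,42,0,0,0,0.24,100, 18,63,0,0,0,0.36,100, 24,84,0,0,0,0.48,100, 30,105,0,0,0,0.6,100, 36,126,0,0,0,0.72,100, 42,147,0,0,0,0.84,100, 48,168,0,0,0,0.96,100]' >/dev/null;  python3 -m inch '[6,21,0,0,0,0.12,100, 12,42,0,0,0,0.24,100, 18,63,0,0,0,0.36,100, 24,84,0,0,0,0.48,100, 30,105,0,0,0,0.6,100, 36,126,0,0,0,0.72,100, 42,147,0,0,0,0.84,100, 48,168,0,0,0,0.96,100]' >/dev/null;  python3 -m inch '[6,21,0,0,0,0.12,100, 12,42,0,0,0,0.24,100, 18,63,0,0,0,0.36,100, 24,84,0,0,0,0.48,100, 30,105,0,0,0,0.6,100, 36,126,0,0,0,0.72,100, 42,147,0,0,0,0.84,100, 48,168,0,0,0,0.96,100]'; python3 - <<'E'
from h import *
print(bot.get_obs()['joint_pos'])
k=cam("wrist"); im=bot.camera("wrist"); cv2.imwrite("pics/w1.png",im)
for z,p in ((.076,"pin"),):print(proj(k,[.453,.359,.09]))
for b in blob(im,(0,130,60),(8,255,255),(0,0,640,400),30)[0]: print(b,bp(k,b[0],.076))
for n,z in (("lock_pin",.015),("pin_flange",.059),("gouge",.01),("tool_block",0)):
    print(n,[( d["uv"],bp(k,d["uv"],z),round(d["confidence"],2)) for d in bot.spot_point("wrist",n)])
E
```

```text
clock: 4.27
eef_pos: [0.4438, 0.3599, 0.2207]
tool_rot: [-0.099, 0.995, -0.0, -0.0]
ft_force: [0.8, 0.2, -0.3]
grip_width: 0.0852
grasp_force: 0.0
[ 6.81406600e-01  3.84147184e-01  2.04820584e-01  1.39153277e+00
 -4.97061313e-05  4.82170019e-01]
[318.17270619 196.9997025 ]
(array([319., 196.]), [307, 183, 25, 26, 435]) [456.1 360.4  76. ]
(array([389.9, 259. ]), [376, 241, 30, 35, 663]) [516.2 457.8  76. ]
(array([219. , 266.1]), [159, 247, 108, 58, 2361]) [565.7 260.7  76. ]
(array([324.9, 271.3]), [313, 254, 25, 34, 630]) [547.7 385.8  76. ]
lock_pin [([324.1, 239.4], array([535.9, 382.9,  15. ]), 0.75), ([312.6, 177.5], array([452.3, 350.6,  15. ]), 0.65), ([375.8, 232.4], array([511.3, 450.7,  15. ]), 0.58)]
pin_flange [([324.1, 257.0], array([538.4, 383.1,  59. ]), 0.77), ([383.9, 246.7], array([509.8, 452.4,  59. ]), 0.69)]
gouge [([314.7, 122.5], array([384.7, 340.2,  10. ]), 0.75)]
tool_block [([317.6, 152.6], array([421.9, 351. ,   0. ]), 0.58)]
```

View pics/w1.png

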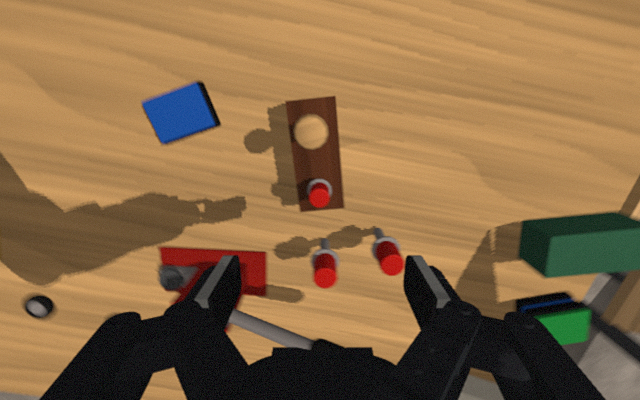

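The view shows the block pin at (319,193), the gouge at (312,130) and the jack at the lower left. The measured pin position is about (455,360) mm, which agrees with the top and side estimates. Next: descend and grasp.

```bash
python3 -m inch '[11,0,-30,0,0,0,70, 11,0,-60,0,0,0,70, 11,0,-90,0,0,0,70, 11,0,-115,0,0,0,70, 11,0,-133,0,0,0,70, 11,0,-133,0,0,0,70, 11,0,-133,0,0,0,0, 11,0,-133,0,0,0,0]'; python3 -m inch '[0,0,0,0,0,0,0, 0,0,0,0,0,0,0, 0,0,0,0,0,0,0, 0,0,0,0,0,0,0]'
```

```text
clock: 5.18
eef_pos: [0.4554, 0.3589, 0.0895]
tool_rot: [-0.096, 0.995, 0.001, 0.001]
ft_force: [0.8, -0.7, 0.1]
grip_width: 0.0367
grasp_force: 0.0
clock: 5.52
eef_pos: [0.4551, 0.3592, 0.0888]
tool_rot: [-0.096, 0.995, 0.0, 0.001]
ft_force: [-0.3, -0.1, -0.3]
grip_width: 0.0002
grasp_force: 0.0
```

The gripper closed on nothing, so I look.

```bash
python3 - <<'E'
from h import *
im=bot.camera("wrist"); s=bot.camera("side")
a=cv2.resize(s[260:390,240:420],(500,361)); cv2.imwrite("pics/w2.png",np.hstack([cv2.resize(im[100:,120:520],(400,300)),cv2.resize(s[240:390,230:430],(400,300))]))
E
```

```text
(no output)
```

View pics/w2.png

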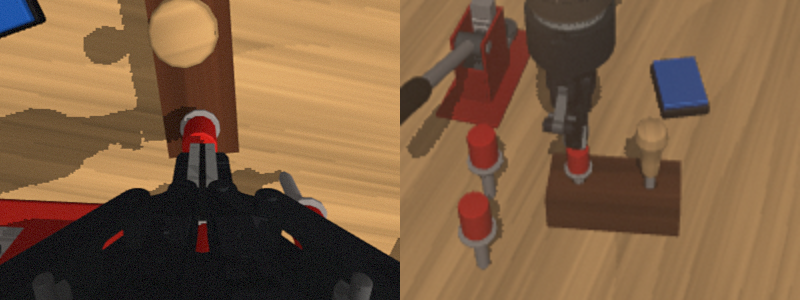

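```bash
python3 - <<'E'
from h import *
k=cam("wrist"); im=bot.camera("wrist")
o=bot.get_obs(); print(o["eef_pos"])
for z in (.06,.067,.09): print(z, bp(k,(320,228),z))
for b in blob(im,(0,130,60),(8,255,255),(250,180,400,300),30)[0]: print(b,bp(k,b[0],.062),bp(k,b[0],.09))
print("tip proj",proj(k,o["eef_pos"]-[0,0,.022]),"pin axis proj",[proj(k,[.455,.360,z]).round() for z in (.059,.09)])
print([(d["uv"],round(d["confidence"],2)) for d in bot.spot_point("wrist","pin_flange")])
E
```

```text
[0.45472425 0.35891223 0.08805117]
0.06 [453.3 358.5  60. ]
0.067 [450.3 357.9  67. ]
0.09 [440.2 356.1  90. ]
(array([319.4, 233.5]), [299, 217, 40, 36, 795]) [456.6 358.7  62. ] [443.7 356.4  90. ]
tip proj [320.17281674 233.63308418] pin axis proj [array([322., 230.]), array([322., 252.])]
[([316.9, 226.2], 0.75), ([423.0, 315.8], 0.74), ([328.3, 331.0], 0.74)]
```

The tips in the image (row ~250) sit at or above the knob's top, so the jaws passed over it. I open, go lower in small steps, and try again.

```bash
python3 -m inch '[0,0,0,0,0,0,60, 0,0,0,0,0,0,60, 0,0,0,0,0,0,60, 0,0,0,0,0,0,60, 0,0,-8,0,0,0,60, 0,0,-16,0,0,0,60, 0,0,-16,0,0,0,0,0,0,-16,0,0,0,0]'; python3 -m inch '[0,0,0,0,0,0,0, 0,0,0,0,0,0,0, 0,0,0,0,0,0,0]'; python3 - <<'E'
from h import *
im=bot.camera("wrist"); s=bot.camera("side")
cv2.imwrite("pics/w3.png",np.hstack([cv2.resize(im[100:,120:520],(400,300)),cv2.resize(s[280:355,270:370],(400,300))]))
E
```

```text
clock: 6.38
eef_pos: [0.4538, 0.3582, 0.0705]
tool_rot: [-0.096, 0.995, -0.001, -0.001]
ft_force: [-0.4, 0.6, -0.2]
grip_width: 0.0285
grasp_force: 0.0
clock: 6.63
eef_pos: [0.4548, 0.3589, 0.072]
tool_rot: [-0.096, 0.995, 0.0, 0.0]
ft_force: [-0.6, 0.4, 0.0]
grip_width: 0.0185
grasp_force: 58.6
```

View pics/w3.png

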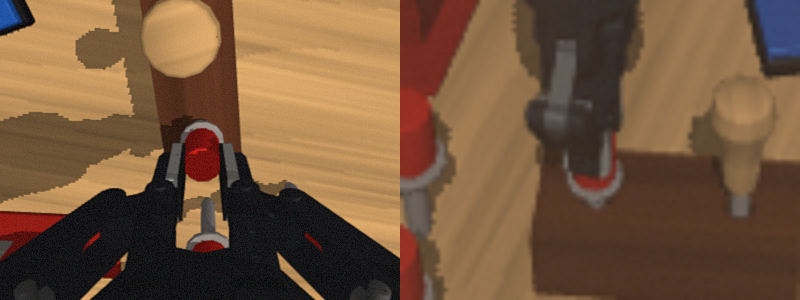

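The pin is gripped (58.6 N), with the jaws around the knob just above the flange. I lift it and carry it toward the hole.

```bash
python3 -m inch '[0,0,25,0,0,0,0, 0,0,60,0,0,0,0, 0,0,100,0,0,0,0, 0,0,110,0,0,0,0]'; python3 -m inch '[4,-30,0,0,0,0,0, 10,-68,0,0,0,0,0, 16,-106,0,0,0,0,0, 22,-144,0,0,0,0,0, 28,-182,0,0,0,0,0, 34,-220,0,0,0,0,0, 40,-258,0,0,0,0,0, 46,-296,0,0,0,0,0]' ; python3 -m inch '[6,-38,0,0,0,0,0, 12,-70,0,0,0,0,0, 16,-90,0,0,0,0,0, 16,-90,0,0,0,0,0]'; python3 - <<'E'
from h import *
k=cam("wrist"); im=bot.camera("wrist"); cv2.imwrite("pics/w4.png",im)
o=bot.get_obs(); print(o["eef_pos"],o["grip_width"])
for n,z in (("bed_hole",.088),("lift_point",.044),("pin_flange",.16),("lock_pin",.12),("foot_a",0)):
    print(n,[( np.round(d["uv"]),bp(k,d["uv"],z),round(d["confidence"],2)) for d in bot.spot_point("wrist",n)])
im2=im.copy(); im2=cv2.resize(im2[:300,120:520],(800,600)); cv2.imwrite("pics/w4.png",im2)
E
```

```text
clock: 7.07
eef_pos: [0.4572, 0.3609, 0.1888]
tool_rot: [-0.096, 0.995, 0.003, 0.004]
ft_force: [0.8, 0.8, 0.5]
grip_width: 0.0186
grasp_force: 58.8
clock: 7.73
eef_pos: [0.5006, 0.061, 0.1821]
tool_rot: [-0.097, 0.995, 0.0, 0.0]
ft_force: [0.9, 0.0, -0.5]
grip_width: 0.0186
grasp_force: 58.8
clock: 8.07
eef_pos: [0.5173, -0.0312, 0.1819]
tool_rot: [-0.094, 0.996, -0.001, 0.0]
ft_force: [0.4, 0.5, -0.8]
grip_width: 0.0182
grasp_force: 58.9
[ 0.51685488 -0.02912902  0.18179385] 0.018586527602584477
bed_hole [(array([281., 204.]), array([528.1, -66.5,  88. ]), 0.95)]
lift_point [(array([285., 247.]), array([595.3, -58.5,  44. ]), 0.66)]
pin_flange []
lock_pin [(array([626., 251.]), array([503.2, 228.7, 120. ]), 0.68), (array([316., 213.]), array([518.5, -35. , 120. ]), 0.59)]
foot_a [(array([268., 151.]), array([497.9, -97.9,   0. ]), 0.9), (array([230., 278.]), array([ 680. , -126.2,    0. ]), 0.75)]
```

View pics/w4.png

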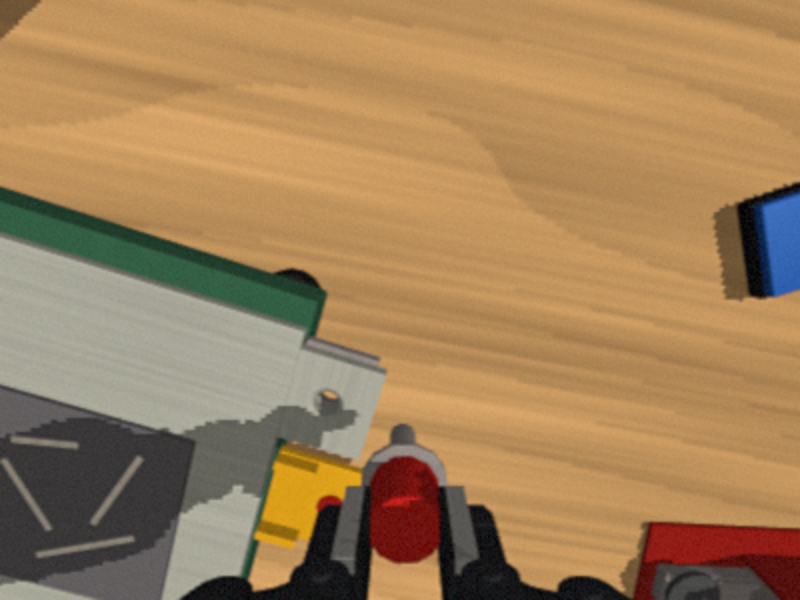

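The view shows the hole mouth at crop (328,401), i.e. wrist (284,200.5). The pin tip is at crop (402,432), i.e. (321,216), and the red dot at crop (329,507), i.e. (284.5,253.5).

```bash
python3 - <<'E'
from h import *
k=cam("wrist"); im=cv2.imread("pics/w4.png"); 
print(bot.get_obs()["eef_pos"])
hole=bp(k,(283.8,200.5),.088); print("hole",hole,"dot",bp(k,(284.5,253.5),.054),"tip",bp(k,(321,217),.125),"flange",bp(k,(322,233),.170))
p=bot.get_obs()["eef_pos"]
for z in (.125,.169,.172,.200): print(z,proj(k,[p[0],p[1],z]).round(1), ((proj(k,[p[0],p[1],z])-[120,0])*2).round())
# hole mouth: dark blob
im=bot.camera("wrist"); g=cv2.cvtColor(im,cv2.COLOR_BGR2GRAY)[190:211,270:300]; print(g[:, ::1][2:19,4:24])
E
```

```text
[ 0.51643681 -0.02596967  0.18179464]
hole [523.3 -58.9  88. ] dot [596.4 -51.1  54. ] tip [518.  -25.2 125. ] flange [510.9 -25.9 170. ]
0.125 [320.5 215. ] [401. 430.]
0.169 [320.2 240. ] [400. 480.]
0.172 [320.2 242.2] [400. 484.]
0.2 [320.  265.8] [400. 532.]
[[165 169 166 164 168 168 175 170 165 162 171 171 166 161 163 164 164 162
  167 169]
 [161 163 160 161 165 165 168 166 165 167 172 169 166 160 164 162 163 164
  165 168]
 [142 137 139 136 141 145 153 161 168 168 171 170 169 164 161 162 167 165
  165 166]
 [114 123 146 146 139 132 122 141 155 172 171 169 161 160 165 158 167 165
  164 168]
 [ 91  91 140 170 167 164 141 126 131 159 170 165 165 163 164 161 164 165
  169 169]
 [115  68  93 136 165 169 171 150 120 134 169 166 166 163 164 164 164 166
  171 169]
 [121  71  60  76 114 147 161 153 122 109 145 160 161 168 162 167 164 169
  169 169]
 [121  77  67  64  63  72  82  76  76  89 122 150 167 161 163 161 165 168
  174 167]
 [118  78  76  74  67  64  68  70  73  86 116 151 161 164 162 169 167 169
  172 164]
 [121  82  81  76  80  80  76  75  74  92 109 145 167 163 165 168 172 167
  170 165]
 [115  79  75  75  79  78  74  75  74  80  96 142 165 164 165 165 171 173
  166 156]
 [109  95  80  75  75  76  77  75  84  86 101 135 157 152 161 176 174 170
  144 100]
 [116 109  90  78  82  82  78  80  93  97  89  96  96  97 130 158 161 157
  132  93]
 [103  98  84  78  78  77  79  92 102  95  89  89  90  87  94 103 100  97
   97  90]
 [ 98 109 105  85  82  81  86  85  90  89  98  96  92  92  95  96  96  92
   96  93]
 [ 98 104 108  94  96  90  90  91  92  94  91  92  98  96  97  97  94  97
   91  98]
 [ 98  98  95  96  95  90  99  96  95  91  97  92  96  98 102 101  95  94
   95  96]]
```

```bash
python3 - <<'E'
from h import *
k=cam("wrist"); im=bot.camera("wrist"); print(bot.get_obs()["eef_pos"],bot.get_obs()["joint_vel"].round(3))
g=cv2.cvtColor(im,cv2.COLOR_BGR2GRAY)[190:211,266:292]
m=(g<88).astype(np.uint8); n,l,s,c=cv2.connectedComponentsWithStats(m)
for i in range(1,n):
    if s[i][4]>20: print(s[i],c[i]+[266,190],bp(k,c[i]+[266,190],.088))
print("red",[ (b,bp(k,b[0],.054)) for b in blob(im,(0,150,90),(8,255,255),(265,240,300,270),5)[0]])
d=bot.spot_point("wrist","bed_hole"); print([(x["uv"],bp(k,x["uv"],.088)) for x in d])
t=bot.spot_point("wrist","lock_pin"); print([(x["uv"],bp(k,x["uv"],.125)) for x in t])
cv2.imwrite("pics/w5.png",cv2.resize(im[170:290,240:400],(800,600),interpolation=cv2.INTER_CUBIC))
E
```

```text
[ 0.51653903 -0.02602297  0.18186631] [-0.006  0.002  0.002 -0.001 -0.002 -0.001]
[ 8  6 10 11 64] [278.65625  201.671875] [525.4 -63.3  88. ]
red [((array([277.7, 252.2]), [273, 248, 12, 11, 79]), array([596.4, -58.7,  54. ]))]
[([274.2, 202.4], array([526.9, -67.2,  88. ]))]
[([314.7, 210.7], array([513.9, -31.1, 125. ])), ([620.4, 256.7], array([504.6, 226.1, 125. ]))]
```

View pics/w5.png

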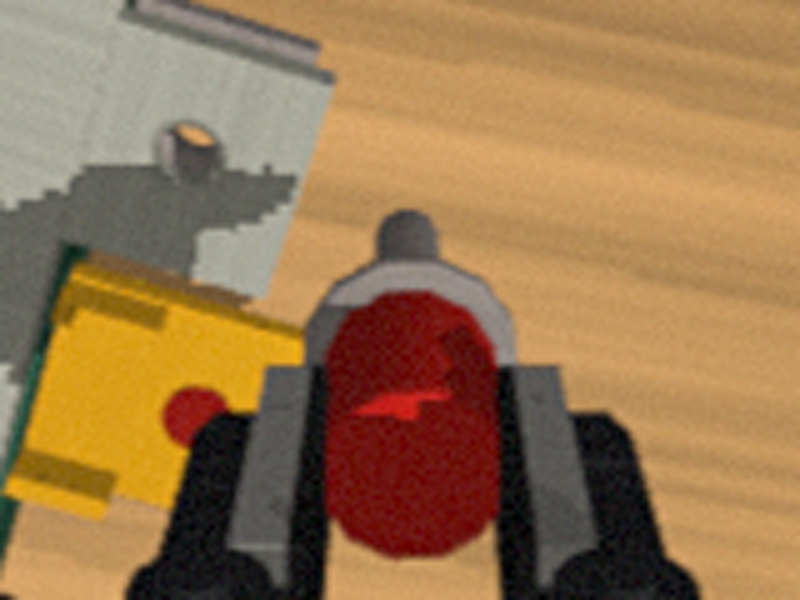

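The hole mouth is at crop (188,150), i.e. (277.7,200). The pin tip is at about (321.6,217.6). The pin hangs straight and has to move by roughly (+5,−39) mm. I go there, drop to about 12 mm above the tongue, and check.

```bash
python3 -m inch '[3,-20,0,0,0,0,0, 5,-39,0,0,0,0,0, 5,-39,-12,0,0,0,0, 5,-39,-24,0,0,0,0, 5,-39,-24,0,0,0,0, 5,-39,-24,0,0,0,0, 5,-39,-24,0,0,0,0]'; python3 - <<'E'
from h import *
k=cam("wrist"); im=bot.camera("wrist"); p=bot.get_obs()["eef_pos"];print(p)
print("red",[ (b,bp(k,b[0],.054)) for b in blob(im,(0,150,90),(8,255,255),(265,240,420,300),5)[0]])
print("tip exp",proj(k,[p[0]+.0015,p[1]+.001,p[2]-.057]),"hole exp",proj(k,[.523,-.064,.088]), "d/dx",proj(k,[.533,-.064,.088]),"d/dy",proj(k,[.523,-.054,.088]))
d=bot.spot_point("wrist","bed_hole"); print([(x["uv"],bp(k,x["uv"],.088)) for x in d])
cv2.imwrite("pics/w6.png",cv2.resize(im[160:280,240:400],(800,600),interpolation=cv2.INTER_CUBIC))
E
```

```text
clock: 9.15
eef_pos: [0.5219, -0.0658, 0.1583]
tool_rot: [-0.097, 0.995, -0.0, 0.0]
ft_force: [0.2, 0.3, -0.2]
grip_width: 0.0184
grasp_force: 58.9
[ 0.52210601 -0.06588165  0.15855901]
red [((array([322. , 259.9]), [305, 240, 35, 41, 956]), array([588.4, -51.5,  54. ])), ((array([337.3, 240.7]), [336, 240, 3, 3, 6]), array([564.1, -40.7,  54. ]))]
tip exp [321.26208796 217.16607962] hole exp [322.45829004 210.63532859] d/dx [320.1704014  221.49122012] d/dy [334.16506025 212.79072047]
[([316.2, 211.0], array([524.3, -69.1,  88. ])), ([629.0, 358.7], array([620.5, 272.6,  88. ]))]
```

View pics/w6.png

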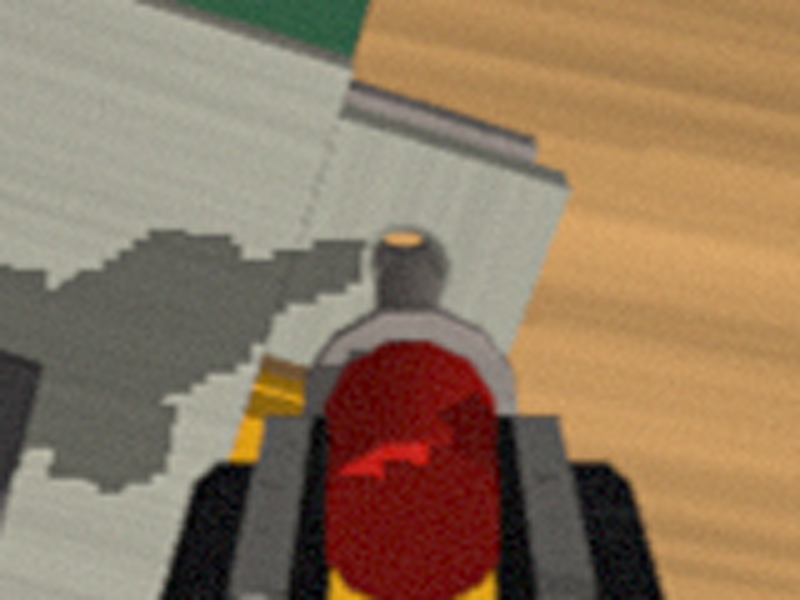

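The tip sits over the hole: mouth centre about (322,212.6), tip about (321.6,215). I shift +2 mm in x and go down partway, watching the force.

```bash
python3 -m inch '[2,0,0,0,0,0,0, 2,0,-6,0,0,0,0, 2,0,-12,0,0,0,0, 2,0,-18,0,0,0,0, 2,0,-24,0,0,0,0, 2,0,-28,0,0,0,0, 2,0,-28,0,0,0,0, 2,0,-28,0,0,0,0]'
```

```text
clock: 9.92
eef_pos: [0.5235, -0.0662, 0.1294]
tool_rot: [-0.096, 0.995, 0.0, -0.0]
ft_force: [1.8, 0.7, -1.0]
grip_width: 0.0187
grasp_force: 58.8
```

```bash
python3 -m inch '[0,0,-5,0,0,0,0, 0,0,-10,0,0,0,0, 0,0,-15,0,0,0,0, 0,0,-20,0,0,0,0, 0,0,-24,0,0,0,0, 0,0,-24,0,0,0,0, 0,0,-24,0,0,0,0]'
```

```text
clock: 10.5
eef_pos: [0.5237, -0.0663, 0.1054]
tool_rot: [-0.096, 0.995, -0.0, -0.0]
ft_force: [2.5, -0.1, -1.5]
grip_width: 0.0182
grasp_force: 58.8
```

```bash
python3 -m inch '[0,0,-2,0,0,0,0, 0,0,-4,0,0,0,0, 0,0,-4,0,0,0,0]';python3 -m inch '[0,0,-1,0,0,0,0, 0,0,-1,0,0,0,0]'
```

```text
clock: 10.75
eef_pos: [0.5239, -0.0663, 0.1018]
tool_rot: [-0.096, 0.995, -0.0, 0.0]
ft_force: [3.0, -1.4, -0.2]
grip_width: 0.0187
grasp_force: 58.9
clock: 10.92
eef_pos: [0.524, -0.0663, 0.101]
tool_rot: [-0.096, 0.995, -0.0, 0.0]
ft_force: [2.0, -0.8, 0.7]
grip_width: 0.0187
grasp_force: 58.9
```

```bash
python3 -m inch '[0,0,-1,0,0,0,0, 0,0,-1,0,0,0,0, 0,0,-1,0,0,0,50, 0,0,-1,0,0,0,50, 0,0,-1,0,0,0,50, 0,0,8,0,0,0,50, 0,0,40,0,0,0,50, 0,0,75,0,0,0,70]'; python3 -m inch '[0,0,10,0,0,0,100, 0,0,10,0,0,0,100]'; python3 - <<'E'
from h import *
k=cam("wrist"); im=bot.camera("wrist"); p=bot.get_obs()["eef_pos"];print(p)
bs=blob(im,(0,130,60),(8,255,255),(200,150,450,390),15)[0]
for b in bs: print(b)
print("knob top exp if home",[proj(k,[.525,-.065,z]).round(1) for z in (.091,.119)], "exp +15mm",[proj(k,[.525,-.065,z]).round(1) for z in (.106,.134)], "dot",proj(k,[.596,-.055,.054]))
for n,z in (("pin_flange",.088),("lock_pin",.044)): print([(np.round(x["uv"]),bp(k,x["uv"],z),x["confidence"]) for x in bot.spot_point("wrist",n)])
for b in bs: print(bp(k,b[0],.105),bp(k,b[0],.054))
ks=cam("side"); si=bot.camera("side")
print("side",[b for b in blob(si,(0,150,60),(8,255,255),(320,150,380,210),8)[0]],[proj(ks,[.525,-.065,z]).round(1) for z in (.091,.119)])
E
```

```text
clock: 11.58
eef_pos: [0.521, -0.0658, 0.1746]
tool_rot: [-0.096, 0.995, 0.001, -0.004]
ft_force: [2.1, 0.8, 0.8]
grip_width: 0.0536
grasp_force: 0.0
clock: 11.75
eef_pos: [0.5259, -0.0665, 0.19]
tool_rot: [-0.096, 0.995, -0.001, 0.004]
ft_force: [-0.2, -0.1, -0.4]
grip_width: 0.0767
grasp_force: 0.0
[ 0.52459383 -0.06629053  0.18762768]
(array([322.3, 202.7]), [310, 187, 25, 32, 607])
(array([317.1, 247.3]), [311, 242, 13, 12, 106])
knob top exp if home [array([322.6, 197. ]), array([322.7, 207.5])] exp +15mm [array([322.6, 202.4]), array([322.7, 214.2])] dot [319.14583631 246.89050337]
[(array([318., 198.]), array([527.3, -69.5,  88. ]), 0.7)]
[(array([320., 182.]), array([524.4, -67.9,  44. ]), 0.92), (array([316., 242.]), array([595.9, -59.1,  44. ]), 0.34)]
[525.7 -65.2 105. ] [543.3 -61.7  54. ]
[569.9 -61.4 105. ] [597.  -57.2  54. ]
side [(array([354.7, 185. ]), [351, 180, 8, 11, 79]), (array([329.5, 196.5]), [328, 196, 4, 2, 8])] [array([355. , 189.3]), array([355.2, 180.8])]
```

The pin is home: its knob in the side view spans rows 180–191, where 181–189 is expected. Press yaw is about −97.3°, and the lift point is about (597,−57.5). Now I go look at the jack from near.

```bash
python3 -m inch '[7,15,20,0,0,0.12,100, 15,45,40,0,0,0.24,100, 23,75,60,0,0,0.36,100, 31,105,80,0,0,0.48,100, 39,135,90,0,0,0.6,100, 47,165,90,0,0,0.72,100, 55,195,90,0,0,0.84,100, 63,225,90,0,0,0.96,100]'; python3 -m inch '[5,10,0,0,0,0.12,100, 10,20,0,0,0,0.24,100, 10,20,0,0,0,0.26,100, 10,20,0,0,0,0.26,100, 10,20,0,0,0,0.26,100, 10,20,0,0,0,0.26,100]'; python3 - <<'E'
from h import *
k=cam("wrist"); im=bot.camera("wrist"); cv2.imwrite("pics/w7.png",im)
for n,z in (("saddle",.03),("handle_pivot",.086),("handle_grip",.15),("jack",0),("lift_point",.044)): print(n,[(np.round(x["uv"]),bp(k,x["uv"],z),round(x["confidence"],2)) for x in bot.spot_point("wrist",n)])
b,m=blob(im,(0,130,40),(8,255,255),(0,0,640,400),300)
for x in b: print(x,bp(k,x[0],0.01))
l=cv2.connectedComponents(m)[1]
c=max(cv2.findContours(m,0,2)[0],key=cv2.contourArea); a=cv2.approxPolyDP(c,4,True)[:,0]; print([(q.tolist(),bp(k,q,.01)) for q in a])
E
```

```text
clock: 12.62
eef_pos: [0.5862, 0.1602, 0.2741]
tool_rot: [-0.548, 0.837, 0.0, -0.002]
ft_force: [0.3, -0.1, 0.3]
grip_width: 0.0856
grasp_force: 0.0
clock: 13.12
eef_pos: [0.5962, 0.1778, 0.2754]
tool_rot: [-0.648, 0.761, 0.0, -0.001]
ft_force: [0.9, 0.3, -0.1]
grip_width: 0.0852
grasp_force: 0.0
saddle [(array([296., 168.]), array([632.1, 175.7,  30. ]), 0.68)]
handle_pivot [(array([313., 242.]), array([620.9, 268.2,  86. ]), 0.89)]
handle_grip []
jack [(array([307., 195.]), array([625.9, 227.6,   0. ]), 0.59), (array([204., 116.]), array([751.9,  86.3,   0. ]), 0.36)]
lift_point []
(array([310.3, 193.5]), [269, 144, 75, 115, 2658]) [619.9 222.9  10. ]
(array([379.1, 303.4]), [368, 288, 23, 30, 458]) [535.1 442.   10. ]
(array([402.3, 337.6]), [392, 322, 22, 32, 369]) [500.  524.5  10. ]
[([316, 144], array([598.8, 150.2,  10. ])), ([269, 158], array([670.5, 159.2,  10. ])), ([302, 258], array([652.8, 331.1,  10. ])), ([302, 234], array([644.8, 288. ,  10. ])), ([295, 233], array([655.6, 284.5,  10. ])), ([292, 215], array([654.4, 253.2,  10. ])), ([314, 209], array([618.5, 248.8,  10. ])), ([329, 251], array([606.5, 325.4,  10. ])), ([326, 234], array([606.7, 294.2,  10. ])), ([343, 234], array([579.6, 298.6,  10. ]))]
```

View pics/w7.png

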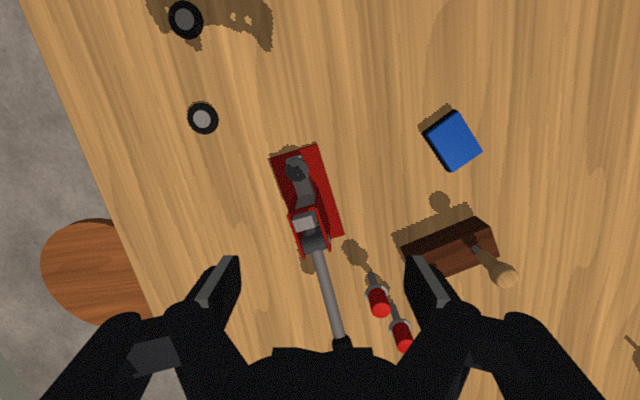

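The view shows the jack base front corners at (316,144) and (269,158), and the pivot at (313,242). Jack origin is about (625.5,228.5) with yaw −82.8°, consistent with the networks' pivot, saddle and origin. I align with the cheeks, descend and grip.

```bash
python3 -m inch '[10,25,0,0,0,0.12,100, 20,50,-10,0,0,0.24,100, 27,65,-30,0,0,0.286,100, 27,65,-60,0,0,0.286,100, 27,65,-90,0,0,0.286,100, 27,65,-120,0,0,0.286,100, 27,65,-140,0,0,0.286,100, 27,65,-140,0,0,0.286,100]'; python3 - <<'E'
from h import *
k=cam("wrist"); p=bot.get_obs()["eef_pos"]; im=bot.camera("wrist")
J=np.array([.6255,.2285]); d=np.array([.126,-.992])
for n,x,z in (("saddle",.05,.03),("handle_pivot",-.04,.086)):
    q=J+d*x
    print(n,"exp",proj(k,[*q,z]).round(1),q,[(np.round(u["uv"],1),bp(k,u["uv"],z),round(u["confidence"],2)) for u in bot.spot_point("wrist",n)])
b,m=blob(im,(0,130,40),(8,255,255),(150,0,500,300),300); print([x[1] for x in b])
c=max(cv2.findContours(m,0,2)[0],key=cv2.contourArea); print([(q.tolist(),bp(k,q,.006).tolist()) for q in cv2.approxPolyDP(c,5,True)[:,0]])
E
```

```text
clock: 14.08
eef_pos: [0.6202, 0.2424, 0.1297]
tool_rot: [0.751, -0.66, -0.002, 0.005]
ft_force: [-0.5, -0.3, -0.5]
grip_width: 0.0853
grasp_force: 0.0
saddle exp [315.7 124.8] [0.6318 0.1789] [(array([315.8, 123.7]), array([631.8, 178. ,  30. ]), 0.78), (array([317.4, 174.1]), array([625. , 221.7,  30. ]), 0.22)]
handle_pivot exp [315.6 249.8] [0.62046 0.26818] [(array([312.7, 250.6]), array([622.6, 269.2,  86. ]), 0.76)]
[[274, 95, 83, 179, 6408]]
[([353, 95], [601.3, 150.0, 6.0]), ([274, 98], [672.5, 161.8, 6.0]), ([290, 273], [640.8, 343.3, 6.0]), ([292, 233], [643.3, 294.3, 6.0]), ([298, 232], [637.1, 292.3, 6.0]), ([293, 200], [645.8, 257.3, 6.0]), ([306, 191], [633.7, 246.1, 6.0]), ([335, 195], [603.9, 246.7, 6.0]), ([337, 262], [590.7, 323.1, 6.0]), ([343, 271], [582.4, 333.6, 6.0]), ([342, 251], [587.3, 309.0, 6.0]), ([351, 245], [578.7, 300.6, 6.0])]
```

```bash
python3 -m inch '[2,0,-20,0,0,0.02,100, 2,0,-40,0,0,0.02,100, 2,0,-55,0,0,0.02,100, 2,0,-57,0,0,0.02,100, 2,0,-57,0,0,0.02,0, 2,0,-57,0,0,0.02,0, 2,0,-57,0,0,0.02,0, 2,0,-57,0,0,0.02,0]'; python3 -m inch '[0,0,0,0,0,0,0, 0,0,0,0,0,0,0, 0,0,0,0,0,0,0]'
```

```text
clock: 14.9
eef_pos: [0.626, 0.2442, 0.081]
tool_rot: [0.758, -0.653, 0.0, -0.001]
ft_force: [-5.5, -0.1, 21.4]
grip_width: 0.039
grasp_force: 34.3
clock: 15.15
eef_pos: [0.6259, 0.2442, 0.0812]
tool_rot: [0.758, -0.653, 0.0, -0.001]
ft_force: [-3.6, 0.8, 6.4]
grip_width: 0.0377
grasp_force: 60.8
```

```bash
python3 -m inch '[0,0,5,0,0,0,0, 0,0,12,0,0,0,0, -3,-25,14,0,0,-0.07,0, -6,-55,14,0,0,-0.14,0, -10,-90,14,0,0,-0.21,0, -14,-125,14,0,0,-0.277,0, -20,-155,14,0,0,-0.277,0, -20,-166,14,0,0,-0.277,0]'; python3 -m inch '[0,0,0,0,0,0,0, 0,0,0,0,0,0,0, 0,0,0,0,0,0,0]'; python3 - <<'E'
from h import *
k=cam("wrist"); o=bot.get_obs(); p=o["eef_pos"]; print(p,R.from_quat(o["tool_rot"]).as_matrix().round(3).tolist()); im=bot.camera("wrist"); cv2.imwrite("pics/w8.png",im)
d=np.array([-.127,-.992]); 
for n,x,z in (("saddle",.066,.041),("handle_pivot",-.024,.097)):
    q=p[:2]+d*x
    print(n,"exp",proj(k,[*q,z]).round(1),q,[(np.round(u["uv"],1),bp(k,u["uv"],z),round(u["confidence"],2)) for u in bot.spot_point("wrist",n)])
b,m=blob(im,(0,130,40),(8,255,255),(150,0,500,300),300); print([x[1] for x in b])
c=max(cv2.findContours(m,0,2)[0],key=cv2.contourArea); print([(q.tolist(),bp(k,q,.017).tolist()) for q in cv2.approxPolyDP(c,5,True)[:,0]])
print("dot",[(x,bp(k,x[0],.054)) for x in blob(im,(0,140,60),(8,255,255),(250,0,400,150),20)[0]])
print([(u["uv"],bp(k,u["uv"],.044),u["confidence"]) for u in bot.spot_point("wrist","lift_point")])
ks=cam("side"); si=bot.camera("side"); cv2.imwrite("pics/s8.png",si)
E
```

```text
clock: 15.82
eef_pos: [0.6027, 0.0723, 0.0913]
tool_rot: [-0.659, 0.753, 0.0, -0.004]
ft_force: [-0.9, -1.4, -9.6]
grip_width: 0.038
grasp_force: 61.8
clock: 16.07
eef_pos: [0.6054, 0.0782, 0.0922]
tool_rot: [-0.66, 0.751, 0.001, -0.0]
ft_force: [0.8, 0.7, -9.1]
grip_width: 0.0381
grasp_force: 61.9
[0.60539392 0.07819047 0.09218339] [[-0.128, -0.992, -0.001], [-0.992, 0.128, 0.0], [-0.0, 0.001, -1.0]]
saddle exp [320.2 127.3] [0.59701192 0.01271847] [(array([324.5, 126. ]), array([593.9,  12.2,  41. ]), 0.7)]
handle_pivot exp [320.3 286.2] [0.60844192 0.10199847] [(array([321.5, 291.9]), array([608.2, 106.2,  97. ]), 0.64), (array([323.1, 182.5]), array([598.5,  37.4,  97. ]), 0.25)]
[[291, 0, 26, 21, 450], [276, 91, 100, 209, 8892]]
[([277, 91], [625.9, -15.8, 17.0]), ([287, 299], [649.4, 168.4, 17.0]), ([294, 299], [642.8, 169.3, 17.0]), ([295, 267], [636.3, 134.8, 17.0]), ([301, 266], [630.7, 134.5, 17.0]), ([294, 259], [635.9, 126.5, 17.0]), ([295, 219], [628.8, 87.9, 17.0]), ([350, 224], [582.2, 98.7, 17.0]), ([349, 299], [590.7, 176.1, 17.0]), ([356, 299], [584.0, 177.0, 17.0]), ([375, 93], [553.3, -5.0, 17.0])]
dot [((array([303.4,   8.5]), [291, 0, 26, 21, 450]), array([597.8, -55.5,  54. ])), ((array([327.9, 117.1]), [276, 91, 100, 59, 3372]), array([591.1,   6.1,  54. ]))]
[([304.2, 8.8], array([597.6, -58. ,  44. ]), 0.64)]
```

```bash
python3 -m inch '[0,0,-5,0,0,0,0, 1,-15,-5,0,0,0,0, 2,-33,-5,0,0,0,0, 3,-51,-5,0,0,0,0, 3,-64,-5,0,0,0,0, 3,-70,-5,0,0,0,0, 3,-70,-5,0,0,0,0, 3,-70,-5,0,0,0,0]'; python3 - <<'E'
from h import *
k=cam("wrist"); o=bot.get_obs(); p=o["eef_pos"]; print(p); im=bot.camera("wrist"); cv2.imwrite("pics/w9.png",im)
b,m=blob(im,(0,130,40),(8,255,255),(100,0,550,300),300); print([x[1] for x in b])
c=max(cv2.findContours(m,0,2)[0],key=cv2.contourArea); print([(q.tolist(),bp(k,q,.012).tolist()) for q in cv2.approxPolyDP(c,5,True)[:,0]])
print("dot",[(x,bp(k,x[0],.054)) for x in blob(im,(0,140,60),(8,255,255),(250,80,400,165),20)[0]])
print([(u["uv"],bp(k,u["uv"],.044),u["confidence"]) for u in bot.spot_point("wrist","lift_point")])
print("exp lift",proj(k,[.5974,-.057,.054]))
E
```

```text
clock: 16.98
eef_pos: [0.6085, 0.0081, 0.0877]
tool_rot: [-0.66, 0.751, 0.001, 0.0]
ft_force: [0.8, 0.6, -9.9]
grip_width: 0.038
grasp_force: 61.9
[0.60854642 0.00805059 0.08772711]
[[448, 70, 80, 56, 3220], [276, 92, 100, 208, 5327], [313, 117, 24, 25, 375]]
[([277, 92], [629.3, -85.2, 12.0]), ([287, 299], [652.9, 98.8, 12.0]), ([294, 298], [646.0, 98.5, 12.0]), ([301, 266], [634.1, 64.8, 12.0]), ([294, 260], [639.4, 57.8, 12.0]), ([301, 217], [626.7, 16.9, 12.0]), ([350, 222], [585.2, 27.0, 12.0]), ([343, 266], [595.9, 69.7, 12.0]), ([349, 299], [594.0, 106.5, 12.0]), ([356, 299], [587.3, 107.4, 12.0]), ([375, 94], [556.5, -74.4, 12.0]), ([367, 93], [562.4, -75.9, 12.0]), ([363, 173], [570.4, -15.0, 12.0]), ([348, 180], [583.2, -10.7, 12.0]), ([341, 175], [588.5, -15.6, 12.0]), ([344, 205], [588.8, 10.7, 12.0]), ([304, 208], [622.9, 9.0, 12.0]), ([308, 176], [615.5, -18.3, 12.0]), ([291, 179], [629.8, -17.6, 12.0]), ([286, 173], [633.0, -23.1, 12.0])]
dot [((array([280.9, 130.4]), [276, 92, 11, 73, 419]), array([625., -60.,  54.])), ((array([368.9, 128.4]), [363, 93, 13, 72, 647]), array([569.3, -54. ,  54. ])), ((array([324.2, 129.2]), [313, 117, 24, 25, 375]), array([597.5, -57.2,  54. ]))]
[([324.3, 126.2], array([597.2, -58.3,  44. ]), 0.7)]
exp lift [324.46457106 129.44748326]
```

The saddle is within about 3 mm of the lift point. Now I lower it and release.

```bash
python3 -m inch '[0,-1,-3,0,0,0,0, 0,-1,-5,0,0,0,0, 0,-1,-6,0,0,0,0, 0,-1,-7,0,0,0,0,0,-1,-7,0,0,0,0]'
```

```text
clock: 17.5
eef_pos: [0.6085, 0.0074, 0.0815]
tool_rot: [-0.66, 0.751, 0.0, 0.0]
ft_force: [-3.8, 1.6, -3.0]
grip_width: 0.0378
grasp_force: 62.5
```

```bash
python3 -m inch '[0,0,-1,0,0,0,0, 0,0,-1,0,0,0,0, 0,0,-1,0,0,0,100, 0,0,-1,0,0,0,100, 0,0,-1,0,0,0,100, 0,0,-1,0,0,0,100, 0,0,-1,0,0,0,100]'; python3 -m inch '[0,0,5,0,0,0,100, 0,0,25,0,0,0,100, 0,0,60,0,0,0,100, 0,0,100,0,0,0,100, 0,10,130,0,0,0,100, 0,30,140,0,0,0,100, 0,30,140,0,0,0,100,0,30,140,0,0,0,100]'; python3 - <<'E'
from h import *
k=cam("wrist"); o=bot.get_obs(); p=o["eef_pos"]; print(p); im=bot.camera("wrist"); cv2.imwrite("pics/w10.png",im)
b,m=blob(im,(0,130,40),(8,255,255),(100,0,550,300),300); print([x[1] for x in b])
c=max(cv2.findContours(m,0,2)[0],key=cv2.contourArea); print([(q.tolist(),bp(k,q,.006).tolist()) for q in cv2.approxPolyDP(c,5,True)[:,0]])
print("dot",[(x,bp(k,x[0],.054)) for x in blob(im,(0,140,60),(8,255,255),(250,50,400,165),20)[0]])
for n,z in (("lift_point",.044),("handle_pivot",.086),("handle_grip",.153)): print(n,[(u["uv"],bp(k,u["uv"],z),u["confidence"]) for u in bot.spot_point("wrist",n)])
s=cam("side"); bot.camera("side"); t=cam("top"); bot.camera("top")
for n,z in (("handle_pivot",.086),("handle_grip",.153)): print(n,[(u["uv"],bp(s,u["uv"],z),u["confidence"]) for u in bot.spot_point("side",n)],[(u["uv"],bp(t,u["uv"],z),u["confidence"]) for u in bot.spot_point("top",n)])
E
```

```text
clock: 18.08
eef_pos: [0.6095, 0.0067, 0.0804]
tool_rot: [-0.66, 0.751, -0.001, 0.001]
ft_force: [-0.1, -0.2, 0.3]
grip_width: 0.0856
grasp_force: 0.0
clock: 18.75
eef_pos: [0.6093, 0.0375, 0.2211]
tool_rot: [-0.661, 0.751, -0.001, 0.001]
ft_force: [-0.1, -0.1, 0.0]
grip_width: 0.0853
grasp_force: 0.0
[0.60928986 0.0374888  0.22110739]
[[389, 50, 32, 30, 686], [291, 69, 64, 127, 2648]]
[([291, 70], [629.7, -85.6, 6.0]), ([294, 193], [650.1, 64.9, 6.0]), ([312, 193], [626.0, 68.0, 6.0]), ([304, 186], [635.2, 56.9, 6.0]), ([306, 157], [627.0, 18.7, 6.0]), ([313, 156], [617.8, 18.5, 6.0]), ([305, 137], [624.6, -6.7, 6.0]), ([325, 131], [598.5, -10.8, 6.0]), ([339, 136], [581.7, -2.5, 6.0]), ([329, 157], [597.4, 22.4, 6.0]), ([337, 160], [587.6, 27.6, 6.0]), ([337, 188], [591.7, 65.2, 6.0]), ([329, 193], [603.2, 70.9, 6.0]), ([347, 194], [579.2, 75.3, 6.0]), ([354, 72], [556.1, -74.1, 6.0]), ([346, 72], [565.5, -75.3, 6.0]), ([346, 118], [570.7, -23.2, 6.0]), ([331, 129], [590.7, -12.3, 6.0]), ([312, 130], [614.6, -14.1, 6.0]), ([310, 121], [615.6, -25.3, 6.0]), ([297, 119], [631.2, -29.7, 6.0])]
dot [((array([395.1,  67.1]), [389, 53, 11, 27, 190]), array([519.4, -69.3,  54. ])), ((array([324.2, 126.3]), [291, 69, 64, 96, 1807]), array([598.7, -20.1,  54. ])), ((array([321.2,  89.8]), [315, 83, 14, 15, 147]), array([597.2, -57.3,  54. ]))]
lift_point [([319.4, 88.6], array([599. , -59.2,  44. ]), 0.95)]
handle_pivot [([320.1, 183.1], array([610. ,  34.2,  86. ]), 0.73)]
handle_grip [([318.9, 346.9], array([629.8, 182.3, 153. ]), 0.93)]
handle_pivot [([311.0, 203.8], array([614.4,  33.9,  86. ]), 0.61), ([337.5, 341.1], array([400.1, 399.4,  86. ]), 0.34), ([279.8, 204.0], array([691.9,  64. ,  86. ]), 0.29)] []
handle_grip [([273.3, 216.0], array([636. , 190.4, 153. ]), 0.59)] [([255.8, 186.4], array([625.1, 175. , 153. ]), 0.64), ([208.0, 273.8], array([380.7, 308.8, 153. ]), 0.55)]
```

The jack stands with its saddle at about (596.7,−55) against the lift point at (597.2,−57.3). The grip centre is about (633,182.5,153). I move above the grip with the fingers shut.

```bash
python3 -m inch '[0,5,20,0,0,0,50, 6,40,20,0,0,0,0, 12,75,20,0,0,0,0, 18,110,20,0,0,0,0, 24,140,20,0,0,0,0, 24,145,20,0,0,0,0, 24,145,20,0,0,0,0, 24,145,20,0,0,0,0]'; python3 -m inch '[0,0,-8,0,0,0,0, 0,0,-16,0,0,0,0, 0,0,-24,0,0,0,0, 0,0,-32,0,0,0,0, 0,0,-38,0,0,0,0, 0,0,-38,0,0,0,0]'; python3 - <<'E'
from h import *
k=cam("wrist"); im=bot.camera("wrist"); 
for n,z in (("handle_pivot",.086),("handle_grip",.153)): print(n,[(u["uv"],bp(k,u["uv"],z),u["confidence"]) for u in bot.spot_point("wrist",n)])
E
```

```text
clock: 19.92
eef_pos: [0.6324, 0.1817, 0.2394]
tool_rot: [-0.66, 0.751, -0.0, -0.001]
ft_force: [-1.0, 0.2, -0.4]
grip_width: 0.0003
grasp_force: 0.0
clock: 20.42
eef_pos: [0.6316, 0.181, 0.1994]
tool_rot: [-0.66, 0.751, 0.001, -0.002]
ft_force: [-0.3, 0.2, -0.5]
grip_width: -0.0001
grasp_force: 0.0
handle_pivot [([321.9, 16.1], array([610.8,  33.3,  86. ]), 0.75)]
handle_grip [([318.0, 224.0], array([633.9, 185.6, 153. ]), 0.84)]
```

```bash
python3 -m inch '[0,0,-6,0,0,0,0, 1,0,-12,0,0,0,0, 1,0,-18,0,0,0,0, 1,0,-18,0,0,0,0]'; python3 -m inch '[0,0,-6,0,0,0,0, 0,0,-12,0,0,0,0, 0,0,-18,0,0,0,0, 0,0,-18,0,0,0,0]'
```

```text
clock: 20.9
eef_pos: [0.6328, 0.1816, 0.1818]
tool_rot: [-0.66, 0.751, 0.001, -0.001]
ft_force: [-1.0, -0.4, -0.0]
grip_width: 0.0003
grasp_force: 0.0
clock: 21.23
eef_pos: [0.6327, 0.1816, 0.1638]
tool_rot: [-0.66, 0.751, 0.001, -0.001]
ft_force: [-0.3, 0.1, -0.5]
grip_width: 0.0003
grasp_force: 0.0
```

```bash
cat > g.py <<'E'
from h import *
def ang():
    # handle angle from grip point seen by both side and wrist; pivot & plane known
    P=np.array([.6105,.0337,.086]); d=np.array([.153,.988])
    o=bot.get_obs(); print("tcp",o["eef_pos"].round(4),"f",o["ft_force"].round(1))
    for c in ("side","wrist"):
        k=cam(c); bot.camera(c); u=bot.spot_point(c,"handle_grip")
        if not u: print(c,"none"); continue
        a=np.linspace(-.2,.5,141); q=[proj(k,[*(P[:2]+d*.165*np.cos(t)),.086+.165*np.sin(t)]) for t in a]
        for x in u[:2]:
            e=np.linalg.norm(np.array(q)-x["uv"],axis=1); i=e.argmin(); print(c,np.round(x["uv"]),round(x["confidence"],2),"joint",round(.42-a[i],3),"err px",e[i].round(1))
ang()
E
python3 g.py
```

```text
tcp [0.6327 0.1816 0.1638] f [-0.3  0.1 -0.5]
side [278. 215.] 0.71 joint 0.005 err px 2.2
wrist [321. 239.] 0.56 joint -0.08 err px 0.6
```

```bash
python3 -m inch '[0,0,-8,0,0,0,0, 0,1,-16,0,0,0,0, 0,2,-24,0,0,0,0, 0,2,-24,0,0,0,0]'; python3 g.py
```

```text
clock: 21.77
eef_pos: [0.6327, 0.1837, 0.1395]
tool_rot: [-0.66, 0.751, 0.001, -0.001]
ft_force: [0.8, 0.1, 1.8]
grip_width: 0.0001
grasp_force: 0.8
tcp [0.6327 0.1837 0.1395] f [0.8 0.1 1.8]
side [277. 220.] 0.56 joint 0.09 err px 2.2
wrist [319. 250.] 0.67 joint 0.14 err px 0.5
```

```bash
python3 -m inch '[0,2,-12,0,0,0,0, 1,4,-24,0,0,0,0, 1,6,-36,0,0,0,0, 1,8,-46,0,0,0,0, 2,9,-55,0,0,0,0, 2,10,-60,0,0,0,0, 2,10,-60,0,0,0,0]'; python3 g.py
```

```text
clock: 22.55
eef_pos: [0.6348, 0.1935, 0.0799]
tool_rot: [-0.66, 0.751, 0.0, -0.001]
ft_force: [0.8, -0.2, 0.9]
grip_width: 0.0001
grasp_force: 0.9
tcp [0.6348 0.1935 0.0799] f [ 0.8 -0.2  0.9]
side [275. 241.] 0.89 joint 0.445 err px 0.2
side [260. 227.] 0.65 joint 0.2 err px 14.1
wrist none
```

```bash
python3 -m inch '[0,0,-4,0,0,0,0, 0,1,-8,0,0,0,0, 0,1,-11,0,0,0,0, 0,1,-11,0,0,0,0]'; python3 g.py
```

```text
clock: 23.08
eef_pos: [0.6357, 0.1947, 0.0702]
tool_rot: [-0.66, 0.751, -0.0, -0.0]
ft_force: [0.2, -0.4, 2.5]
grip_width: -0.0001
grasp_force: 1.1
tcp [0.6357 0.1947 0.0702] f [ 0.2 -0.4  2.5]
side [366. 212.] 0.66 joint -0.08 err px 89.6
side [274. 246.] 0.64 joint 0.54 err px 1.4
wrist [324. 244.] 0.96 joint 0.545 err px 3.2
```

```bash
python3 -m inch '[0,-2,25,0,0,0,0, -1,-6,55,0,0,0,0, -2,-10,85,0,0,0,0, -3,-13,104,0,0,0,0, -3,-13,104,0,0,0,0, -3,-13,104,0,0,0,0, -3,-13,104,0,0,0,0]'; python3 g.py; python3 - <<'E'
from h import *
k=cam("side"); bot.camera("side"); print([(u["uv"],u["confidence"]) for u in bot.spot_point("side","handle_pivot")],proj(k,[.6105,.0337,.086]))
E
```

```text
clock: 23.87
eef_pos: [0.6319, 0.1819, 0.1736]
tool_rot: [-0.66, 0.751, 0.001, -0.001]
ft_force: [-0.4, -0.1, -0.0]
grip_width: 0.0002
grasp_force: 0.0
tcp [0.6319 0.1819 0.1736] f [-0.4 -0.1 -0. ]
side [276. 214.] 0.83 joint -0.005 err px 0.6
side [311. 203.] 0.71 joint -0.08 err px 34.9
wrist [321. 236.] 0.65 joint -0.02 err px 3.9
[([310.7, 203.7], 0.92)] [312.38767761 204.05901075]
```

Stroke 1 is complete and the handle is back up. Stroke 2 should take up the press.

```bash
python3 -m inch '[0,1,-30,0,0,0,0, 0,3,-45,0,0,0,0, 1,5,-58,0,0,0,0, 1,7,-70,0,0,0,0, 2,9,-82,0,0,0,0, 2,11,-92,0,0,0,0, 3,13,-100,0,0,0,0, 3,13,-104,0,0,0,0]'; python3 -m inch '[0,0,0,0,0,0,0, 0,0,0,0,0,0,0]';  python3 g.py
```

```text
clock: 24.83
eef_pos: [0.6354, 0.194, 0.0709]
tool_rot: [-0.66, 0.751, -0.001, -0.001]
ft_force: [-3.3, -3.9, 9.4]
grip_width: 0.0003
grasp_force: 4.0
clock: 25.0
eef_pos: [0.6354, 0.194, 0.0717]
tool_rot: [-0.66, 0.751, -0.0, -0.001]
ft_force: [-2.6, -2.6, 8.0]
grip_width: 0.0003
grasp_force: 3.8
tcp [0.6354 0.194  0.0717] f [-2.6 -2.6  8. ]
side [277. 244.] 0.73 joint 0.51 err px 1.9
wrist [328. 247.] 0.6 joint 0.525 err px 7.2
```

```bash
python3 -m inch '[0,0,-2,0,0,0,0, 0,0,-2,0,0,0,0, 0,0,-2,0,0,0,0]'; python3 -m inch '[0,-2,20,0,0,0,0, -1,-5,45,0,0,0,0, -2,-9,75,0,0,0,0, -3,-13,106,0,0,0,0, -3,-13,106,0,0,0,0, -3,-13,106,0,0,0,0, -3,-13,106,0,0,0,0]'; python3 g.py; python3 - <<'E'
from h import *
k=cam("side"); im=bot.camera("side"); a=cv2.imread("pics/s8.png")
print([(u["uv"],u["confidence"]) for u in bot.spot_point("side","handle_pivot")])
print("knob",[b for b in blob(im,(0,150,60),(8,255,255),(320,150,380,210),8)[0]],"before",[b for b in blob(a,(0,150,60),(8,255,255),(320,150,380,210),8)[0]])
print([proj(k,[.525,-.065,z]).round(1) for z in (.091,.096,.101,.106)])
E
```

```text
clock: 25.45
eef_pos: [0.6357, 0.1943, 0.0703]
tool_rot: [-0.66, 0.751, -0.001, 0.0]
ft_force: [-3.6, -2.0, 8.7]
grip_width: -0.0004
grasp_force: 3.9
clock: 26.03
eef_pos: [0.6324, 0.1818, 0.1742]
tool_rot: [-0.66, 0.751, 0.0, -0.0]
ft_force: [0.3, 0.2, -0.8]
grip_width: -0.0003
grasp_force: 0.0
tcp [0.6324 0.1818 0.1742] f [ 0.3  0.2 -0.8]
side [277. 212.] 0.59 joint -0.03 err px 0.7
wrist [321. 233.] 0.96 joint 0.11 err px 3.8
[([314.3, 205.2], 0.78)]
knob [(array([354.9, 183.5]), [352, 178, 7, 12, 78]), (array([325.3, 200.8]), [320, 192, 12, 18, 97]), (array([337.8, 208.4]), [334, 207, 10, 3, 19])] before [(array([354.8, 185.1]), [351, 180, 8, 11, 78]), (array([329.2, 196.4]), [327, 196, 5, 2, 9])]
[array([355. , 189.3]), array([355. , 187.8]), array([355.1, 186.3]), array([355.1, 184.8])]
```

The knob rose about 1.6 px (roughly 5 mm), so the press is being carried. Stroke 3 comes next, then I hold.

```bash
python3 -m inch '[0,1,-30,0,0,0,0, 0,3,-45,0,0,0,0, 1,5,-58,0,0,0,0, 1,7,-70,0,0,0,0, 2,9,-82,0,0,0,0, 2,11,-92,0,0,0,0, 3,13,-100,0,0,0,0, 3,13,-105,0,0,0,0]'; python3 -m inch '[0,0,-2,0,0,0,0, 0,0,-2,0,0,0,0, 0,0,-2,0,0,0,0, 0,0,-2,0,0,0,0]';  python3 g.py; python3 - <<'E'
from h import *
k=cam("side"); im=bot.camera("side"); cv2.imwrite("pics/send.png",im)
print("knob",[b for b in blob(im,(0,150,60),(8,255,255),(345,150,365,210),8)[0]])
for n in ("foot_a","lift_point","saddle","handle_pivot"): print(n,[(np.round(u["uv"],1),round(u["confidence"],2)) for u in bot.spot_point("side",n)])
print("exp lift",proj(k,[.5972,-.0573,.061]),"saddle",proj(k,[.5967,-.055,.061]))
print([b for b in blob(im,(0,150,60),(10,255,255),(315,180,345,205),3)[0]],proj(k,[.5972,-.0573,.071]))
E
```

```text
clock: 27.0
eef_pos: [0.6357, 0.1945, 0.0702]
tool_rot: [-0.66, 0.751, -0.001, -0.0]
ft_force: [-2.0, -2.2, 8.7]
grip_width: -0.0001
grasp_force: 4.1
clock: 27.33
eef_pos: [0.6357, 0.1945, 0.0692]
tool_rot: [-0.66, 0.751, -0.0, 0.0]
ft_force: [-2.8, -1.8, 7.9]
grip_width: 0.0003
grasp_force: 3.9
tcp [0.6357 0.1945 0.0692] f [-2.8 -1.8  7.9]
side [276. 245.] 0.77 joint 0.53 err px 0.7
wrist [324. 248.] 0.59 joint 0.53 err px 3.6
knob [(array([355.4, 179.6]), [352, 174, 8, 12, 79])]
foot_a [(array([313.1, 190.1]), 0.84), (array([365.4, 208.7]), 0.61)]
lift_point [(array([328.9, 193. ]), 0.96)]
saddle [(array([328. , 194.8]), 0.49)]
handle_pivot [(array([313.1, 204.7]), 0.93)]
exp lift [329.87528567 194.46765682] saddle [329.73938941 194.93466463]
[(array([324.9, 198.3]), [316, 190, 17, 15, 86])] [329.82291554 191.57273803]
```

```bash
python3 -m inch '[0,0,0,0,0,0,0, 0,0,0,0,0,0,0, 0,0,0,0,0,0,0, 0,0,0,0,0,0,0]'; python3 -c "
from workcell import bot
print(bot.job_done())"
```

```text
clock: 28.12
eef_pos: [0.6357, 0.1945, 0.0693]
tool_rot: [-0.66, 0.751, -0.0, 0.0]
ft_force: [-1.5, -2.3, 8.7]
grip_width: 0.0002
grasp_force: 3.9
the job is handed in; nothing more can be done
None
```

I handed the job in at 28 s; no verdict came back. By my camera and force readings, the lock pin is home, the jack has lifted the yellow-lug feet an estimated 14 mm or more over three full strokes, and the shut fingertips are holding the handle down at about 0.53 rad with about 8 N.

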